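# Latch the lifting handle onto the cryo rack's sprung yoke

### The job

Take the hook-ended lifting handle from its parking rack and gently push its open mouth down over the cross pin of the vessel's sprung yoke until the collar sits flush on the yoke's two cheeks and the spring latch has flipped shut under the pin; never bottom the yoke's spring and never push or pull hard. Then tug the handle upward until the latch lifts the sprung yoke a good centimetre above its unloaded rest height, let it settle back flush, and let go, leaving the other things on the bench alone.

Things in the scene. Friction and masses are not known exactly. Their poses are not given: they have to be found in the camera images.
- hook: Loose steel lifting handle (300 to 400 g) with a downward-opening hook and a black grip on top, upright in the rack at the start. Origin midway between the hook's tips at their lower ends; z up, x along the pin it fits (blade thickness 12 mm), y across the mouth (blade 44 mm wide). Mouth: 26 mm wide at the tips, narrowing to 14 mm (y -7 to 7) from z 14 up to its end at z 46.5 mm.
- grip (a point): Centre of the hook's black grip block, 22 (x) x 56 (y) x 42 (z) mm, 97 mm above the hook's origin; axes as hook. Best pinched from above across its 22 mm.
- collar (a point): Centre of the underside of the hook's collar plate, 50 (x) x 44 (y) x 6 mm, 58 mm above the hook's origin; 12 mm of stem between the plate's top and the grip block. Axes as hook.
- seat (a point): Point in the hook's mouth where the pin's centre lies when fully home: 40 mm above the hook's origin, 18 mm below the collar's underside; axes as hook.
- latch (a joint): Angle (rad) of the spring latch across the hook's mouth: 0 = shut (level), up to 1.5 = swung up inside. Hinged at hook y -9, z 22 mm; bar 4 mm thick, reaching to y +4; it swings up only. The entering pin swings it up against its spring (9 to 15 N push, more if off-centre), and it snaps shut below the pin 1 to 4 mm short of fully home; the pin is then captive, with about 11 mm of free play.
- tab (a point): Thumb tab of the latch, outside the blade on the hook's -y side, 26 mm from the hinge (35 mm from the blade's centre line); level with the hinge when the latch is shut, drops when it is open.
- rack: White plastic parking rack, fixed. Base 90 (x) x 100 (y) x 8 mm; two uprights 12 mm thick, 24 mm wide in y, tops at 70 mm, 20 mm apart along x. The hook's blade hangs in the gap, its collar rests on the uprights. Origin at the underside's centre; the hook stands with about the same axes. Lift the hook straight up by 65 mm to clear it.
- vessel: Shallow round insulated vessel, fixed, 184 mm across and 80 mm high, aluminium with white lid; origin at the underside's centre, z up, x along the pin. It carries the sprung yoke in its middle.
- yoke (a joint): Travel of the sprung yoke (m): 0 = rest, positive = pressed down, negative = lifted. Spring 0.45 N per mm both ways, oil-damped (60 N per m/s), bottom stop at +0.045, top stop at -0.030. It sinks 6 to 9 mm under the hook's own weight.
- pin (a point): Centre of the yoke's cross pin, 10 mm in diameter, along the vessel's x between two steel cheeks 8 mm thick and 20 mm wide in y, 17 mm apart; cheek tops 18 mm above the pin's centre, the yoke's base plate 44 mm below it. Moves with yoke; 179 mm above the bench at rest. Axes as vessel; the hook may go on either way round.
- flask: Bystander: clear culture flask lying flat, 110 x 75 x 28 mm, green cap towards its +x. Origin under the body's centre.
- dish: Bystander: glass dish with lid, 94 mm across, 17 mm high. Origin under its centre.
- medium: Bystander: glass bottle with white cap, 68 mm across, 150 mm high. Origin under its centre.
There are look-alikes about, which are no part of the job. What is shaped like the hook but blue is not meant. There is more than one size of the vessel; the job needs the larger.

How it is judged:
By the outcome, as a careful person would: the job done as asked, in the order asked, and still so for the second after the job is handed in, with the robot touching nothing.
It also fails if it takes over 70 s, if anything falls off the work surface, if the arm or the gripper's body presses on something with over 40 N, if the wrist force passes 120 N, or if a joint passes its speed limit or range.

### The arm

A 7-joint arm with a two-finger parallel gripper is mounted at the origin on the work surface. World frame = base frame: x ahead of the robot, y to its left, z up, the work surface at z = 0. Lengths are in m, angles in rad, forces in N, time in s.
With the tool pointing down it reaches from about 0.425 to 0.8 m from the base axis. Payload 8.3 kg.
Tool frame: the origin (TCP) lies midway between the tips of the shut fingers; the grasp point (between the pads) lies 19 mm behind it; z points along the fingers, y is the direction in which the jaws open and shut (so a half turn about z gives the same grasp; the last joint's range is limited). The gripper opens to 85 mm and grips with 20 to 120 N. Pads are 22 mm wide; open, the fingers measure 114 mm over their backs; the gripper's body (76 mm by 85 mm) begins 54 mm behind the grasp point. The pads swing forward as they close: fully open they stand 13 mm farther back than shut.
Start: joints at [1.071, 0.383, 0.016, 1.37, -0.006, 1.388, -0.046], TCP at [0.264, -0.566, 0.231] pointing down, gripper open.
Joint ranges: [-2.95, 2.95], [-0.25, 2.06], [-1.52, 1.56], [0.18, 2.33], [-1.44, 4.58], [0.02, 2.06], [-3.01, 3.01]. Speed limits (rad/s): [2.39, 2.39, 3.01, 3.01, 3.14, 3.14, 3.14].

### API

Orientations are given as a rotation vector (axis times angle).
In Python, from cell import ctrl gives the robot as it stands.
- The arm moves only by the tool move_arm, never from a script. Its argument "series" is one flat list of numbers, 5 for each row, row after row: the shift along the tool's x, y, z in m, then the turn about the tool's z in degrees, then the opening, from 0 (shut) to 1 (fully open). A call has 1 to 8 rows; each row is the pose to reach, as a shift and turn from the pose measured when the call began, along the tool's axes at that moment; what a row does not reach only later rows make up. A row lasts 1/8 s, in which the tool goes at most 62.5 mm and 10.7 degrees, less where a joint would pass 70% of its speed; a pose out of reach is approached as far as the arm can. A call with a gripper value outside its range is refused whole. The fingers move at their own pace and stop on an object; "newtons" is the grip in N (left out, the last holds). Time passes only in rows, so rows that repeat a pose let the fingers close. It gives the time, the measured TCP pose, the force and the opening at its end, in the units of the state.
- ctrl.state(): the state, without advancing time (a new reading comes with each control period).
- ctrl.snapshot(name): name is "side" or "top" or "wrist"; returns the picture (420x560x3 uint8, red, green, blue); there is no depth.
- ctrl.calibration(name): a dict with "vfov" (degrees; the focal length in pixels is half the picture's height over the tangent of half this angle, whatever the lens; pixels are square), "cx", "cy" (the principal point, pixels), "R" (3x3) and "t" (3): a world point X has camera coordinates R X + t. Camera axes: x right, y down, z forward; pixel columns grow to the right and rows downward; lengths in m; the calibration is good to about 2 mm. A picture is of the moment at which its call begins: read the wrist's pose just before it. calibration takes no time and is no camera call; for the wrist camera it gives the pose at the moment of the call.
- ctrl.close_job(): hands the job in, once; it reports no verdict.
The state is a dict: "time_s": time; "joint_pos": joint angles; "qd": joint speeds; "tau": joint torques, N m; "ee_pos": TCP position; "orientation": TCP orientation; "contact_force": force on the tool from outside, world axes, zero at the start; "ft_torque": the same for the moment, N m; "gripper_width": finger opening in m.
Only numpy, scipy, OpenCV 4.12 (cv2) and the standard library are available. Lean on these libraries where they do the work, as an engineer would, in place of code of your own. Each camera call takes 0.05 s, during which the arm holds its last target.

## Working session

There is one attempt and no reset: what is moved stays moved. The work goes in short steps, Python scripts to look and compute and a tool call to move; the robot and the scene stay as the last step left them, time stands still between calls to the robot, and variables do not carry over. Pictures are saved under pics/ and viewed, and the job is handed in when it is done.

Besides the shell and the picture viewer there is one more tool, called after ">>>" as name(argument=value, ...) on one line, values as JSON. move_arm: Moves the arm, as the interface text tells. Its arguments: {"type":"object","properties":{"series":{"type":"array","items":{"type":"number"}},"newtons":{"type":"number"}},"required":["series"]}

```bash
ls; mkdir -p pics
python3 - <<'E'
from cell import ctrl
import cv2
s=ctrl.state();print(s)
for n in ("side","top","wrist"):
    im=ctrl.snapshot(n);c=ctrl.calibration(n);print(n,c)
    cv2.imwrite(f"pics/{n}0.png",cv2.cvtColor(im,cv2.COLOR_RGB2BGR))
E
```

```text
pics
{'time_s': 0.0, 'joint_pos': array([ 1.07113197,  0.38426204,  0.01637678,  1.37119063, -0.00631854,
        1.38818423, -0.04647579]), 'qd': array([-0.00035009,  0.00184619, -0.00078906, -0.00195086,  0.00041614,
       -0.00032815, -0.00075313]), 'tau': array([-1.28094733e-03, -6.27603149e+01,  8.44059940e-01, -3.71822548e+01,
        1.67022989e-02,  1.41012188e-02,  4.65747505e-06]), 'ee_pos': array([ 0.26420001, -0.56584561,  0.23024747]), 'orientation': array([-3.06505222e+00, -6.80331843e-01,  7.10246839e-04]), 'contact_force': array([ 0.07620293, -0.57343711,  0.90888739]), 'ft_torque': array([ 0.0350329 , -0.00558873, -0.00851113]), 'gripper_width': 0.08562327359079944}
side {'vfov': 52.5706384266605, 'cx': 279.87718024079516, 'cy': 207.3118650981346, 'R': array([[-0.98582156, -0.16682371, -0.01804705],
       [-0.07968183,  0.56007438, -0.82460142],
       [ 0.14767076, -0.81147184, -0.56542622]]), 't': array([0.4889458 , 0.14699116, 1.20535891])}
top {'vfov': 56.58154322189985, 'cx': 281.14296254568865, 'cy': 211.66558488966393, 'R': array([[ 0.01111852, -0.99985676,  0.01276089],
       [-0.99798447, -0.01189325, -0.06233422],
       [ 0.06247706, -0.01204211, -0.99797375]]), 't': array([-0.00207772,  0.50251453,  1.0760437 ])}
wrist {'vfov': 66.09891560296485, 'cx': 279.35278446326186, 'cy': 204.52274904441043, 'R': array([[ 0.42398786, -0.90566418, -0.00258508],
       [-0.85916287, -0.40311783,  0.31517484],
       [-0.28648465, -0.1314093 , -0.94903011]]), 't': array([-0.62379109, -0.04166277,  0.3810379 ])}
```

View pics/side0.png

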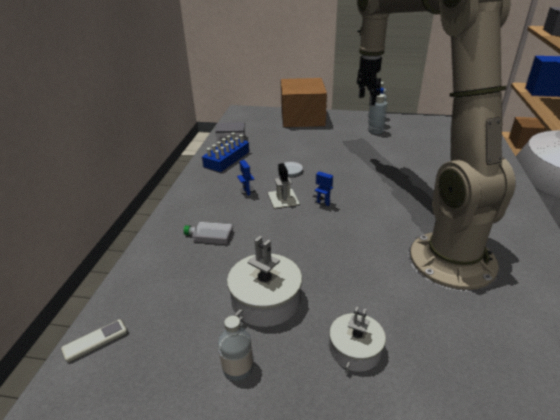

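View pics/top0.png

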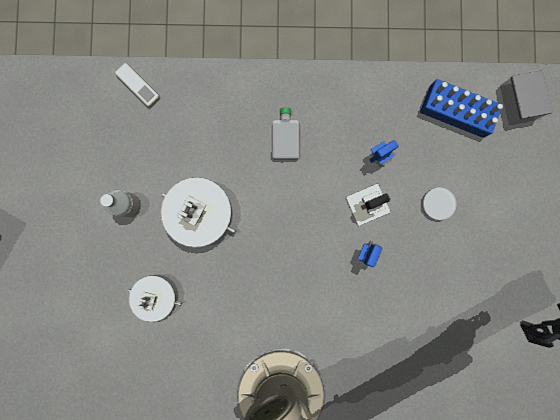

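View pics/wrist0.png

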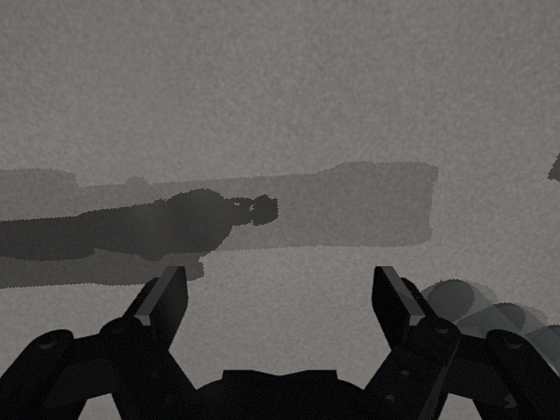

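The grip candidates in the top view are the black one in the white rack at (375,201) and two blue look-alikes at (384,152) and (370,254). The black one in the rack is the hook. The vessels are at (196,212), about 70 px across, and (152,299), about 46 px across. The larger is the one meant. I'll confirm both in crops.

Run:
```python
import cv2,numpy as np
t=cv2.imread("pics/top0.png");s=cv2.imread("pics/side0.png")
a=cv2.resize(t[175:235,335:415],(400,300),interpolation=cv2.INTER_CUBIC)
b=cv2.resize(t[172:252,150:240][:67],(400,300),interpolation=cv2.INTER_CUBIC)
b=cv2.resize(t[180:240,156:236],(400,300),interpolation=cv2.INTER_CUBIC)
c=cv2.resize(s[155:215,245:325],(400,300),interpolation=cv2.INTER_CUBIC)
d=cv2.resize(s[230:290,225:305],(400,300),interpolation=cv2.INTER_CUBIC)
cv2.imwrite("pics/crop0.png",np.vstack([np.hstack([a,b]),np.hstack([c,d])]))
```

```text
(no output)
```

View pics/crop0.png

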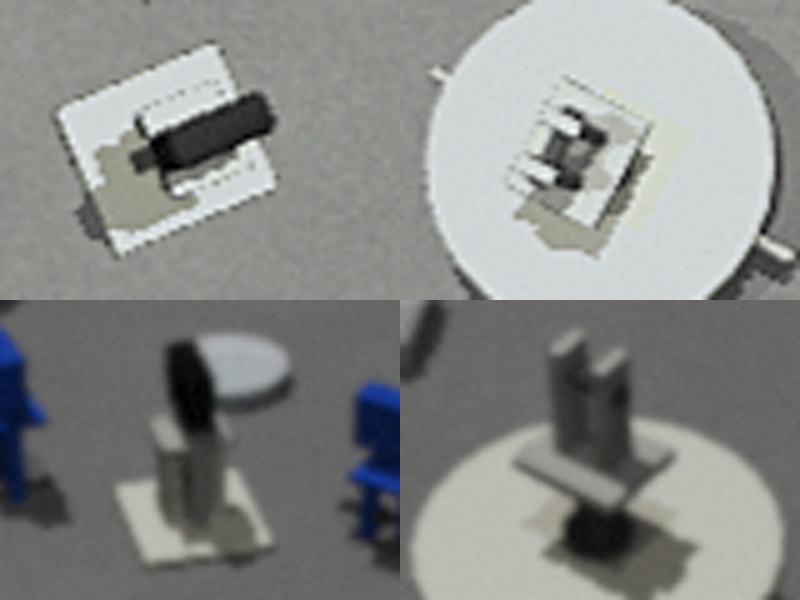

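```bash
cat > h.py <<'E'
import numpy as np, cv2
from scipy.spatial.transform import Rotation as Rot
def K(c):
    f=210/np.tan(np.radians(c['vfov']/2)); return f
def ray(c,u,v):
    d=np.array([(u-c['cx'])/K(c),(v-c['cy'])/K(c),1.]); R=np.array(c['R']); t=np.array(c['t'])
    return -R.T@t, R.T@d
def plane(c,u,v,z):
    o,d=ray(c,u,v); return o+d*(z-o[2])/d[2]
def proj(c,X):
    p=np.array(c['R'])@np.array(X)+np.array(c['t']); return K(c)*p[:2]/p[2]+[c['cx'],c['cy']]
def tri(c1,p1,c2,p2):
    o1,d1=ray(c1,*p1);o2,d2=ray(c2,*p2)
    A=np.array([d1,-d2]).T; s=np.linalg.lstsq(A,o2-o1,rcond=None)[0]
    a=o1+s[0]*d1;b=o2+s[1]*d2; return (a+b)/2,np.linalg.norm(a-b)
def toolshift(s,P):  # world target -> tool frame shift
    return Rot.from_rotvec(s['orientation']).inv().apply(np.array(P)-s['ee_pos'])
E
python3 - <<'E'
from cell import ctrl
from h import *
c=ctrl.calibration("top");cs=ctrl.calibration("side")
t=cv2.imread("pics/top0.png");s=cv2.imread("pics/side0.png")
def big(m,roi):
    z=np.zeros_like(m);x0,y0,x1,y1=roi;z[y0:y1,x0:x1]=m[y0:y1,x0:x1]
    n,l,st,ce=cv2.connectedComponentsWithStats(z);i=1+np.argmax(st[1:,4]);return (l==i).astype(np.uint8),ce[i],st[i]
m=(t.max(2)<60).astype(np.uint8)
g,ce,st=big(m,(360,185,400,220));print(ce,st)
r=cv2.minAreaRect(cv2.findContours(g,0,1)[0][0]);print(r)
for p in cv2.boxPoints(r):print(plane(c,*p,.13).round(4))
print("gripc",plane(c,*ce,.125))
# rack base
m=(t.min(2)>185).astype(np.uint8)|g
b,ce,st=big(m,(340,178,396,230));r=cv2.minAreaRect(cv2.findContours(b,0,1)[0][0]);print(r,plane(c,*r[0],.008))
for p in cv2.boxPoints(r):print(p,plane(c,*p,.008).round(4))
for cr in [(212,45),(275,185),(120,255),(55,110)]: print(plane(c,335+cr[0]/5,175+cr[1]/5,.008).round(4))
m=(t.min(2)>170).astype(np.uint8)
b,ce,st=big(m,(150,170,240,255));(x,y),rad=cv2.minEnclosingCircle(cv2.findContours(b,0,1)[0][0]);print(x,y,rad,ce,st,plane(c,*ce,.08),plane(c,x,y,.08))
# cheeks by hand
for cr in [(565,120),(540,175)]: print("ch",plane(c,156+(cr[0]-400)/5,180+cr[1]/5,.197).round(4))
E
```

```text
[376.03791469 201.82464455] [361 194  29  17 211]
((375.12628173828125, 202.28851318359375), (8.073636054992676, 28.85895347595215), 66.37062072753906)
[ 0.5161 -0.1937  0.13  ]
[ 0.5462 -0.2606  0.13  ]
[ 0.5275 -0.2686  0.13  ]
[ 0.4976 -0.2018  0.13  ]
gripc [ 0.52345969 -0.23471118  0.125     ]
((370.1293029785156, 203.3017120361328), (31.119625091552734, 38.86670684814453), 66.80140686035156) [ 0.52970171 -0.24794821  0.008     ]
[346.13794 196.65515] [ 0.5477 -0.1799  0.008 ]
[381.86206 181.34482] [ 0.5927 -0.2816  0.008 ]
[394.12067 209.94827] [ 0.5117 -0.316   0.008 ]
[358.39655 225.2586 ] [ 0.4672 -0.2146  0.008 ]
[ 0.5849 -0.2688  0.008 ]
[ 0.5057 -0.3042  0.008 ]
[ 0.4651 -0.2163  0.008 ]
[ 0.5468 -0.1795  0.008 ]
194.49378967285156 209.99688720703125 36.21814727783203 [195.80146843 211.15565345] [ 161  178   70   69 3405] [0.49715005 0.22859838 0.08      ] [0.50015787 0.23209848 0.08      ]
ch [0.5065 0.2206 0.197 ]
ch [0.4807 0.2316 0.197 ]
```

```bash
cat >> h.py <<'E'
def need(s,P,ydir): # tool shift and yaw (deg about tool z) so tool y ‖ ydir (mod 180)
    R=Rot.from_rotvec(s['orientation']).as_matrix(); d=R.T@np.array([*ydir,0])
    a=np.degrees(np.arctan2(-d[0],d[1])); a=(a+90)%180-90
    return toolshift(s,P).round(4),round(float(a),2)
E
python3 - <<'E'
from cell import ctrl
from h import *
s=ctrl.state();R=Rot.from_rotvec(s['orientation']).as_matrix();print(R.round(3))
w=ctrl.calibration("wrist");cam=-w['R'].T@w['t'];print("cam in tool",R.T@(cam-s['ee_pos']),(R.T@w['R'].T).round(3))
print(need(s,[.5256,-.2422,.21],(-.92,-.4)))
E
```

```text
[[ 0.906  0.423 -0.001]
 [ 0.423 -0.906  0.001]
 [-0.    -0.002 -1.   ]]
cam in tool [ 0.08115862 -0.00015239 -0.14263428] [[ 0.001 -0.949 -0.315]
 [ 1.     0.001 -0.001]
 [ 0.001 -0.315  0.949]]
(array([ 0.3738, -0.1827,  0.0208]), -88.47)
```

>>> move_arm(series=[0.374,-0.183,0.02,-88.5,0.8,0.374,-0.183,0.02,-88.5,0.8,0.374,-0.183,0.02,-88.5,0.8,0.374,-0.183,0.02,-88.5,0.8,0.374,-0.183,0.02,-88.5,0.8,0.374,-0.183,0.02,-88.5,0.8,0.374,-0.183,0.02,-88.5,0.8,0.374,-0.183,0.02,-88.5,0.8], newtons=60)

```text
time_s: 1.15
ee_pos: [0.528, -0.2368, 0.2103]
orientation: [-1.761, -2.599, -0.005]
contact_force: [-0.2, -0.1, 0.6]
gripper_width: 0.068
```

Run:
```python
from cell import ctrl
from h import *
s=ctrl.state();print(s['time_s'],s['ee_pos'],s['qd'].round(2))
print(need(s,[.5256,-.2422,.21],(-.92,-.4)))
w=ctrl.calibration("wrist");im=ctrl.snapshot("wrist");im=cv2.cvtColor(im,cv2.COLOR_RGB2BGR)
import pickle;pickle.dump(w,open("w1.pkl","wb"))
cv2.imwrite("pics/w1.png",im)
```

```text
1.15 [ 0.52796383 -0.2367588   0.21033073] [ 0.21  0.02 -0.15 -0.    0.09  0.02  1.47]
(array([-0.0042, -0.0042,  0.0003]), -1.73)
```

View pics/w1.png

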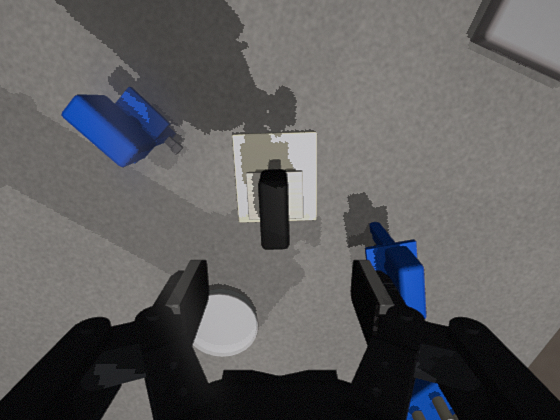

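>>> move_arm(series=[-0.004,-0.004,0,-1.7,0.7,-0.004,-0.004,0,-1.7,0.7,-0.004,-0.004,0,-1.7,0.7])

```text
time_s: 1.58
ee_pos: [0.5243, -0.2449, 0.2102]
orientation: [-1.718, -2.627, -0.002]
contact_force: [-0.8, 0.5, 0.5]
gripper_width: 0.0601
```

Run:
```python
from cell import ctrl
from h import *
s=ctrl.state();print(s['time_s'],s['ee_pos'],s['qd'].round(2))
w=ctrl.calibration("wrist");im=ctrl.snapshot("wrist");im=cv2.cvtColor(im,cv2.COLOR_RGB2BGR)
cv2.imwrite("pics/w2.png",im)
R=Rot.from_rotvec(s['orientation']).as_matrix()
m=(im.max(2)<45).astype(np.uint8);m[:,:230]=0;m[:,320:]=0;m[:165]=0;m[262:]=0
n,l,st,ce=cv2.connectedComponentsWithStats(m);i=1+np.argmax(st[1:,4]);print(st[i],ce[i])
g=(l==i).astype(np.uint8);r=cv2.minAreaRect(cv2.findContours(g,0,1)[0][0])
print(r);B=np.array([plane(w,*p,.13) for p in cv2.boxPoints(r)]);print(B.round(4))
m=(im.min(2)>120).astype(np.uint8);m[:,:200]=0;m[:,340:]=0;m[:100]=0;m[240:]=0
n,l,st,ce=cv2.connectedComponentsWithStats(m);i=1+np.argmax(st[1:,4]);b=(l==i).astype(np.uint8)|g
r=cv2.minAreaRect(cv2.findContours(b,0,1)[0][0]);print(r)
for p in cv2.boxPoints(r): print(p,plane(w,*p,.008).round(4))
m=cv2.inRange(cv2.cvtColor(im,cv2.COLOR_BGR2HSV),(105,150,60),(130,255,255))
n,l,st,ce=cv2.connectedComponentsWithStats(m)
for q,e in zip(st[1:],ce[1:]):
    if q[4]>300: print(q,[toolshift(s,plane(w,*p,.13)).round(3) for p in [(q[0],q[1]),(q[0]+q[2],q[1]+q[3])]])
cv2.imwrite("pics/w2c.png",cv2.resize(im[110:270,200:360],(800,600)[::-1] if 0 else (600,600),interpolation=cv2.INTER_CUBIC))
```

```text
1.575 [ 0.5242877  -0.24490684  0.2102203 ] [-0.   -0.   -0.   -0.   -0.    0.    0.01]
[ 268  165   30   77 2173] [282.36631385 202.65393465]
((282.5, 203.0), (76.0, 29.0), 90.0)
[[ 0.5024 -0.2144  0.13  ]
 [ 0.521  -0.2063  0.13  ]
 [ 0.5452 -0.259   0.13  ]
 [ 0.5252 -0.2678  0.13  ]]
((269.5, 170.5), (141.0, 139.0), 90.0)
[200. 100.] [ 0.4185 -0.2045  0.008 ]
[339. 100.] [ 0.548  -0.1477  0.008 ]
[339. 241.] [ 0.6192 -0.2875  0.008 ]
[200. 241.] [ 0.4705 -0.3528  0.008 ]
[  72   74  106   79 3401] [array([ 0.095, -0.133,  0.081]), array([ 0.045, -0.07 ,  0.08 ])]
[370 239  52  44 840] [array([-0.02 ,  0.069,  0.08 ]), array([-0.058,  0.113,  0.08 ])]
[ 398  246   33   74 1587] [array([-0.026,  0.09 ,  0.08 ]), array([-0.093,  0.125,  0.08 ])]
[395 385  44  35 875] [array([-0.162,  0.103,  0.08 ]), array([-0.203,  0.149,  0.08 ])]
```

View pics/w2c.png

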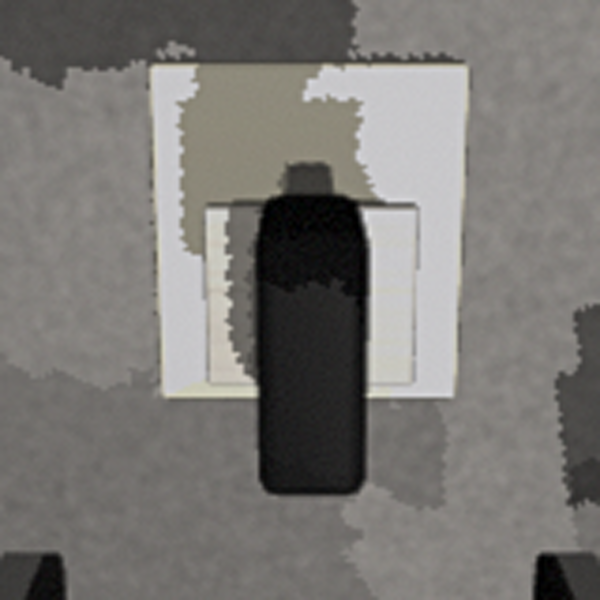

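Run:
```python
from cell import ctrl
from h import *
w=ctrl.calibration("wrist");s=ctrl.state()
def P(x,y,z):return plane(w,200+x/3.75,110+y/3.75,z)
def q(l,z):
    A=np.array([P(*p,z) for p in l]);print(A.round(4).tolist(),A.mean(0).round(4),np.linalg.norm(A[0]-A[1]).round(4),np.linalg.norm(A[1]-A[2]).round(4))
q([(150,63),(467,63),(455,397),(163,397)],.008)
q([(206,203),(418,203),(414,384),(207,384)],.076)
C=np.array([.5240,-.2385,.092])
print(need(s,C,(.915,.403)))
```

```text
[[0.4657, -0.2128, 0.008], [0.5463, -0.1773, 0.008], [0.5868, -0.2675, 0.008], [0.5056, -0.3032, 0.008]] [ 0.5261 -0.2402  0.008 ] 0.0882 0.0989
[[0.4944, -0.2287, 0.076], [0.5393, -0.2089, 0.076], [0.5575, -0.2494, 0.076], [0.5115, -0.2697, 0.076]] [ 0.5257 -0.2392  0.076 ] 0.0491 0.0444
(array([0.0056, 0.0022, 0.1182]), -0.08)
```

>>> move_arm(series=[0.005,0.002,0.04,0,0.7,0.005,0.002,0.08,0,0.7,0.005,0.002,0.118,0,0.7,0.005,0.002,0.118,0,0.7,0.005,0.002,0.118,0,0.7], newtons=60)

```text
time_s: 2.25
ee_pos: [0.5249, -0.2394, 0.0938]
orientation: [-1.719, -2.629, -0.003]
contact_force: [0.5, -0.1, 1.4]
gripper_width: 0.0597
```

>>> move_arm(series=[0,0,0,0,0.1,0,0,0,0,0.1,0,0,0,0,0.1,0,0,0,0,0.1,0,0,0,0,0.1,0,0,0,0,0.1], newtons=60)

```text
time_s: 3.0
ee_pos: [0.5257, -0.2398, 0.0955]
orientation: [1.718, 2.628, 0.003]
contact_force: [-1.4, 0.3, 7.7]
gripper_width: 0.0214
```

Run:
```python
from cell import ctrl
from h import *
s=ctrl.state();print(s['time_s'],s['ee_pos'],s['contact_force'],s['gripper_width'])
im=ctrl.snapshot("wrist");cv2.imwrite("pics/w3.png",cv2.cvtColor(im,cv2.COLOR_RGB2BGR))
```

```text
3.0 [ 0.52572834 -0.23978762  0.09545193] [-1.44716011  0.32814248  7.686264  ] 0.021372382513067747
```

View pics/w3.png

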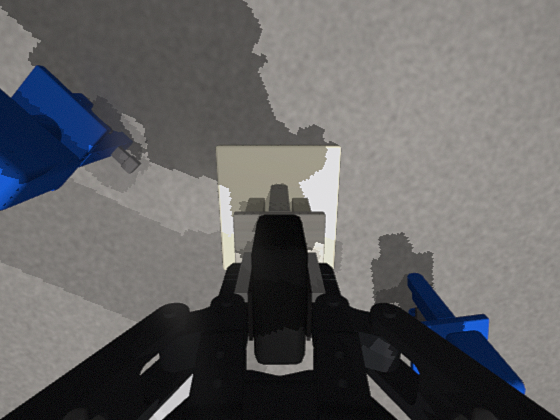

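>>> move_arm(series=[0,0,-0.02,0,0.1,0,0,-0.05,0,0.1,0,0,-0.09,0,0.1,0,0,-0.14,0,0.1,0,0,-0.19,0,0.1,0,0,-0.235,0,0.1,0,0,-0.235,0,0.1])

```text
time_s: 3.92
ee_pos: [0.5264, -0.24, 0.3345]
orientation: [1.714, 2.622, 0.005]
contact_force: [0.3, -0.4, -4.2]
gripper_width: 0.0211
```

Run:
```python
from cell import ctrl
from h import *
s=ctrl.state();print(s['time_s'],s['ee_pos'],s['contact_force'],s['gripper_width'],s['joint_pos'].round(2))
im=ctrl.snapshot("side");cv2.imwrite("pics/s4.png",cv2.resize(cv2.cvtColor(im,cv2.COLOR_RGB2BGR)[50:230,200:440],(800,600),interpolation=cv2.INTER_CUBIC))
# vessel: approach point, y tool along pin
print(need(s,[.4936+.0,.226,.345],(.92,-.39)))
```

```text
3.925 [ 0.5264114  -0.24000812  0.33445597] [ 0.33574966 -0.44859724 -4.17891737] 0.021139153748553914 [ 0.69  0.28 -0.42  1.3   0.11  1.57  0.7 ]
(array([ 0.44  ,  0.157 , -0.0118]), 46.63)
```

View pics/s4.png

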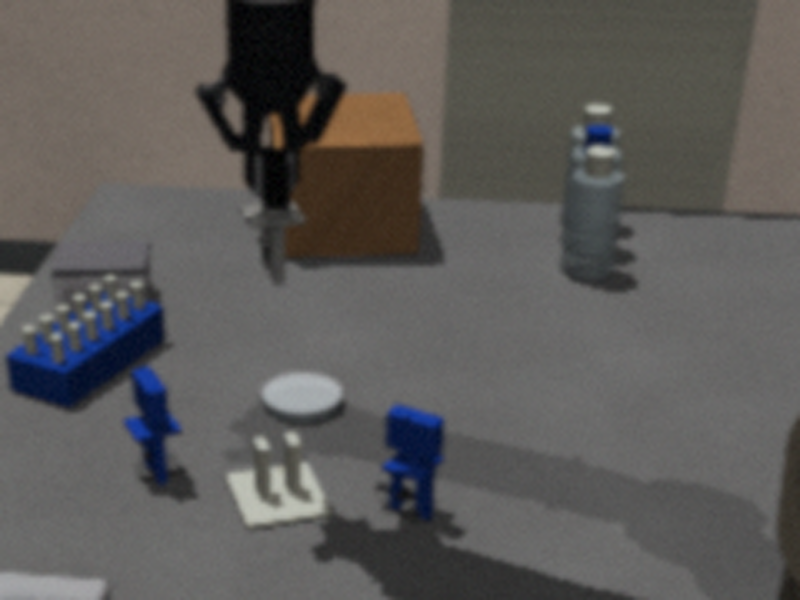

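>>> move_arm(series=[0.05,0.014,-0.012,6,0.1,0.11,0.03,-0.012,13,0.1,0.17,0.046,-0.012,20,0.1,0.23,0.062,-0.012,27,0.1,0.29,0.079,-0.012,34,0.1,0.345,0.094,-0.012,41,0.1,0.392,0.107,-0.012,46.6,0.1,0.392,0.107,-0.012,46.6,0.1])

```text
time_s: 4.97
ee_pos: [0.4637, 0.1667, 0.3412]
orientation: [2.612, 1.744, 0.002]
contact_force: [0.1, -0.1, -2.8]
gripper_width: 0.0215
```

>>> move_arm(series=[0,0,0,0,0.1,0,0,0,0,0.1])

```text
time_s: 5.22
ee_pos: [0.4636, 0.1657, 0.3401]
orientation: [2.613, 1.744, -0.001]
contact_force: [0.5, -0.3, -3.5]
gripper_width: 0.0215
```

Run:
```python
from cell import ctrl
from h import *
import pickle
s=ctrl.state();print(s['time_s'],s['ee_pos'],s['contact_force'],s['gripper_width'],s['joint_pos'].round(2),s['qd'].round(2))
w=ctrl.calibration("wrist");im=cv2.cvtColor(ctrl.snapshot("wrist"),cv2.COLOR_RGB2BGR);cv2.imwrite("pics/w5.png",im)
pickle.dump((s,w),open("w5.pkl","wb"))
```

```text
5.225 [0.46358118 0.16568752 0.3400538 ] [ 0.52692895 -0.26026312 -3.52940247] 0.021511462950982118 [ 0.21  0.11 -0.68  1.49  0.07  1.56 -0.86] [ 0.01 -0.01  0.01 -0.01  0.    0.   -0.  ]
```

View pics/w5.png

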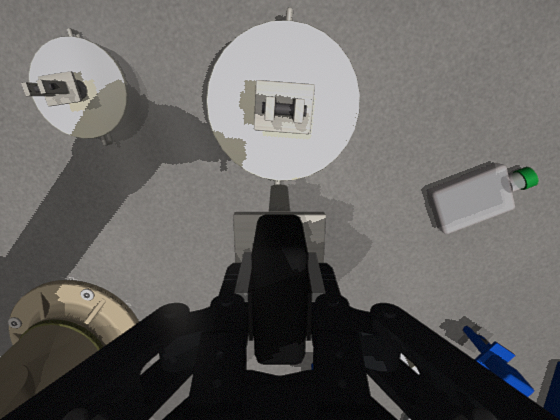

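Run:
```python
import cv2
im=cv2.imread("pics/w5.png");cv2.imwrite("pics/w5c.png",cv2.resize(im[70:145,235:335],(800,600),interpolation=cv2.INTER_CUBIC))
cv2.imwrite("pics/w5d.png",cv2.resize(im[170:290,200:360],(800,600),interpolation=cv2.INTER_CUBIC))
```

```text
(no output)
```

View pics/w5c.png

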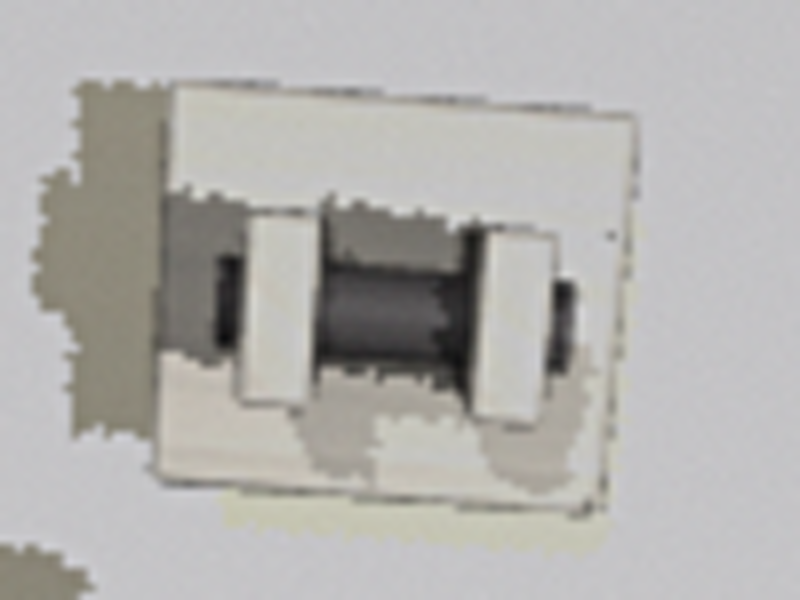

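View pics/w5d.png

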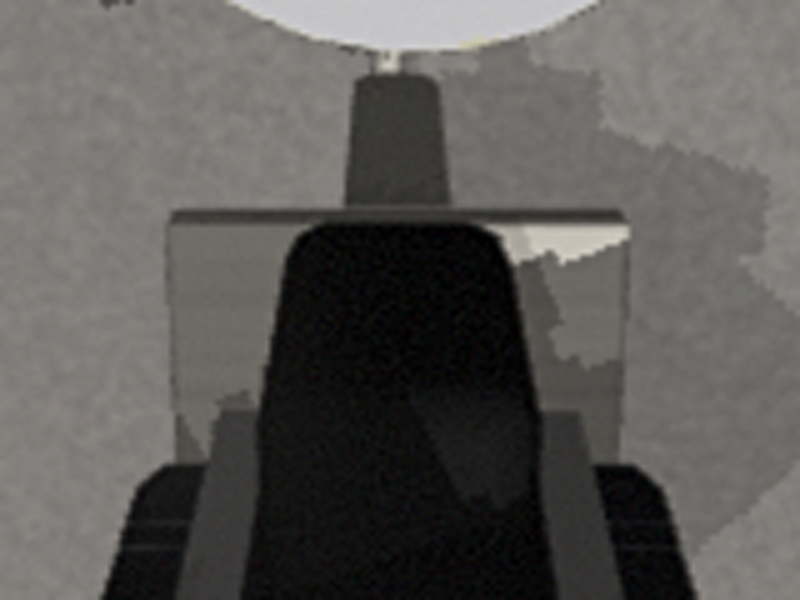

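Run:
```python
from h import *
import pickle
s,w=pickle.load(open("w5.pkl","rb"))
R=Rot.from_rotvec(s['orientation']).as_matrix();print(R.round(3))
Y=lambda x,y,z:plane(w,235+x/8,70+y/8,z)
for dz in (.197,):
    L=[Y(*p,dz) for p in [(248,213),(318,213),(303,405),(243,402)]];Rr=[Y(*p,dz) for p in [(487,235),(557,235),(540,425),(475,417)]]
    L0=np.mean(L,0);R0=np.mean(Rr,0);d=R0-L0;print(L0.round(4),R0.round(4),np.linalg.norm(d),"cen",((L0+R0)/2).round(4),"ang",np.degrees(np.arctan2(d[1],d[0])))
    print("sizes",[np.linalg.norm(L[i]-L[(i+1)%4]).round(4) for i in range(4)],[np.linalg.norm(Rr[i]-Rr[(i+1)%4]).round(4) for i in range(4)])
pl=[Y(*p,.179) for p in [(235,305),(562,328)]];d=pl[1]-pl[0];print("pin ends",np.linalg.norm(d),np.mean(pl,0).round(4),np.degrees(np.arctan2(d[1],d[0])))
# base plate edges angle
a,b=Y(172,82,.135),Y(635,115,.135);d=b-a;print("plate ang",np.degrees(np.arctan2(d[1],d[0])),np.linalg.norm(d))
a,b=Y(158,478,.135),Y(603,510,.135);d=b-a;print("plate ang",np.degrees(np.arctan2(d[1],d[0])),np.linalg.norm(d))
# lid circle
im=cv2.imread("pics/w5.png")
C=lambda x,y,z:toolshift(s,plane(w,200+x/5,170+y/5,z))
z=s['ee_pos'][2]-.0195
A,B=C(170,222,z),C(630,222,z);print("collar",A.round(4),B.round(4),B-A)
z-=.006
A,B=C(172,210,z),C(628,210,z);print("collar low",A.round(4),B.round(4))
```

```text
[[ 0.384  0.923 -0.   ]
 [ 0.923 -0.384 -0.   ]
 [-0.    -0.    -1.   ]]
[0.4836 0.2356 0.197 ] [0.506  0.2241 0.197 ] 0.02523594537156685 cen [0.4948 0.2299 0.197 ] ang -27.08850396399251
sizes [np.float64(0.0073), np.float64(0.0196), np.float64(0.0064), np.float64(0.0192)] [np.float64(0.0074), np.float64(0.0195), np.float64(0.0071), np.float64(0.0186)]
pin ends 0.03700840695742569 [0.4951 0.2293 0.179 ] -26.382205214586502
plate ang -26.341259928688395 0.058499747657802706
plate ang -26.54814135044602 0.05888897247597584
collar [ 0.0219 -0.0243  0.0195] [0.022  0.0249 0.0195] [ 6.76678084e-05  4.91785042e-02 -1.27693232e-05]
collar low [ 0.0211 -0.0249  0.0255] [0.0212 0.0255 0.0255]
```

>>> move_arm(series=[0.036,0.002,0,2,0.1,0.071,0.0045,0,3.9,0.1,0.071,0.0045,0.02,3.9,0.1,0.071,0.0045,0.04,3.9,0.1,0.071,0.0045,0.04,3.9,0.1,0.071,0.0045,0.04,3.9,0.1])

```text
time_s: 6.02
ee_pos: [0.4958, 0.2287, 0.3012]
orientation: [2.672, 1.651, 0.001]
contact_force: [-0.5, -0.2, -3.1]
gripper_width: 0.021
```

Run:
```python
from cell import ctrl
from h import *
import pickle
s=ctrl.state();print(s['time_s'],s['ee_pos'],s['contact_force'],s['qd'].round(2))
print(need(s,[.495,.2296,.30],(np.cos(np.radians(-26.5)),np.sin(np.radians(-26.5)))))
for n in ("wrist","side"):
    w=ctrl.calibration(n);im=cv2.cvtColor(ctrl.snapshot(n),cv2.COLOR_RGB2BGR);cv2.imwrite(f"pics/{n}6.png",im)
    pickle.dump((s,w),open(f"{n}6.pkl","wb"))
cv2.imwrite("pics/side6c.png",cv2.resize(im[170:290,185:345],(800,600),interpolation=cv2.INTER_CUBIC))
```

```text
6.025 [0.49577952 0.22873859 0.30115146] [-0.50392778 -0.18496033 -3.06228662] [-0.   -0.01 -0.   -0.01 -0.    0.   -0.  ]
(array([ 0.0004, -0.0011,  0.0012]), -0.09)
```

View pics/wrist6.png

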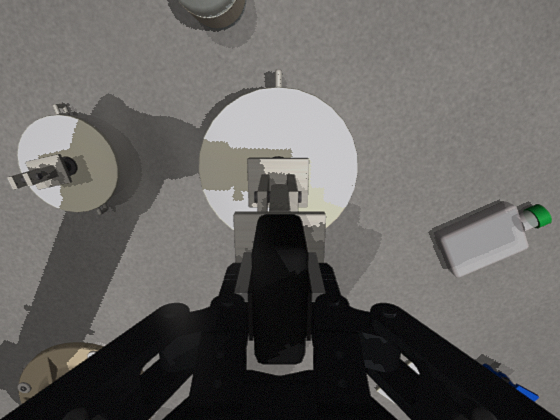

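View pics/side6c.png

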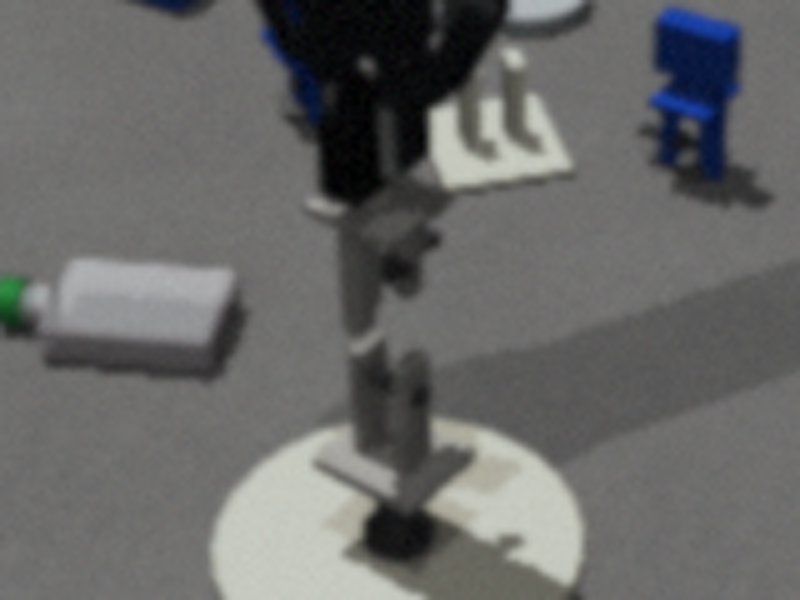

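>>> move_arm(series=[0,-0.001,0.01,0,0.1,0,-0.001,0.02,0,0.1,0,-0.001,0.03,0,0.1,0,-0.001,0.04,0,0.1,0,-0.001,0.04,0,0.1])

```text
time_s: 6.75
ee_pos: [0.4945, 0.2293, 0.2603]
orientation: [2.672, 1.652, -0.0]
contact_force: [-1.4, -0.1, -2.8]
gripper_width: 0.0208
```

Run:
```python
from cell import ctrl
from h import *
import pickle
s=ctrl.state();print(s['time_s'],s['ee_pos'],s['contact_force'],s['ft_torque'])
A=[]
for n,(x,y,W,H) in (("wrist",(200,150,160,120)),("side",(205,185,120,90))):
    im=cv2.cvtColor(ctrl.snapshot(n),cv2.COLOR_RGB2BGR);A.append(cv2.resize(im[y:y+H,x:x+W],(400,300),interpolation=cv2.INTER_CUBIC))
cv2.imwrite("pics/c7.png",np.hstack(A))
```

```text
6.75 [0.49452492 0.2292923  0.26032717] [-1.38506666 -0.1157037  -2.8003917 ] [0.00508429 0.01251256 0.01248164]
```

View pics/c7.png

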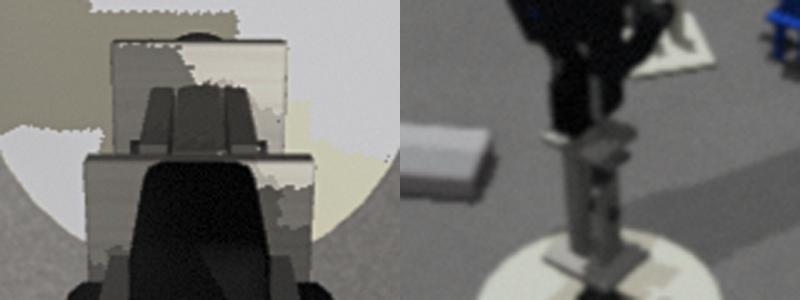

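>>> move_arm(series=[0,-0.0005,0.004,0,0.1,0,-0.0005,0.008,0,0.1,0,-0.0005,0.011,0,0.1,0,-0.0005,0.014,0,0.1,0,-0.0005,0.017,0,0.1,0,-0.0005,0.02,0,0.1,0,-0.0005,0.02,0,0.1])

```text
time_s: 7.72
ee_pos: [0.4946, 0.2299, 0.2415]
orientation: [2.672, 1.652, 0.003]
contact_force: [-0.4, 0.1, 0.1]
gripper_width: 0.0214
```

>>> move_arm(series=[0,0,0.002,0,0.1,0,0,0.004,0,0.1,0,0,0.006,0,0.1,0,0,0.008,0,0.1,0,0,0.01,0,0.1,0,0,0.01,0,0.1])

```text
time_s: 8.48
ee_pos: [0.4946, 0.2299, 0.2314]
orientation: [2.672, 1.652, 0.003]
contact_force: [-2.3, -1.4, 2.9]
gripper_width: 0.0213
```

>>> move_arm(series=[0,0,0.002,0,0.1,0,0,0.004,0,0.1,0,0,0.006,0,0.1,0,0,0.008,0,0.1,0,0,0.01,0,0.1,0,0,0.01,0,0.1])

```text
time_s: 9.22
ee_pos: [0.4947, 0.23, 0.2215]
orientation: [2.672, 1.652, 0.003]
contact_force: [-2.6, -1.4, 7.0]
gripper_width: 0.021
```

>>> move_arm(series=[0,0,0.002,0,0.1,0,0,0.004,0,0.1,0,0,0.006,0,0.1,0,0,0.006,0,0.1])

```text
time_s: 9.72
ee_pos: [0.4948, 0.2302, 0.216]
orientation: [2.671, 1.652, 0.004]
contact_force: [-3.1, -2.7, 8.1]
gripper_width: 0.0216
```

```bash
cat > look.py <<'E'
import sys
from cell import ctrl
from h import *
s=ctrl.state();F=s['contact_force'];print(s['time_s'],s['ee_pos'].round(4),F.round(1),s['ft_torque'].round(2))
tr=(F[2]+3.3)/450;print("travel",tr,"gap",s['ee_pos'][2]-.2225+tr)
A=[]
for n,(x,y,W,H) in (("wrist",(200,150,160,120)),("side",(205,185,120,90))):
    im=cv2.cvtColor(ctrl.snapshot(n),cv2.COLOR_RGB2BGR);A.append(cv2.resize(im[y:y+H,x:x+W],(400,300),interpolation=cv2.INTER_CUBIC))
cv2.imwrite(sys.argv[1],np.hstack(A))
E
python3 look.py pics/c8.png
```

```text
9.725 [0.4948 0.2302 0.216 ] [-3.1 -2.7  8.1] [-0.49  0.9  -0.04]
travel 0.025352095181151054 gap 0.018879227735081047
```

View pics/c8.png

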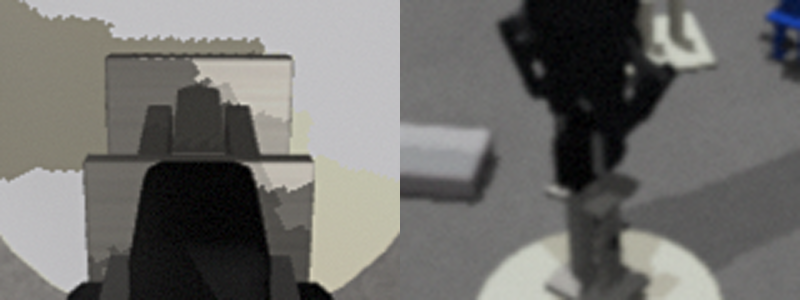

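>>> move_arm(series=[-0.001,-0.0005,0,0,0.1,-0.002,-0.0008,0,0,0.1,-0.002,-0.0008,0,0,0.1])

```text
time_s: 10.2
ee_pos: [0.494, 0.2292, 0.217]
orientation: [2.671, 1.651, 0.009]
contact_force: [-0.4, -0.9, 7.0]
gripper_width: 0.0211
```

```bash
python3 look.py pics/c9.png
```

```text
10.2 [0.494  0.2292 0.217 ] [-0.4 -0.9  7. ] [-0.26  0.2   0.05]
travel 0.022834709546063783 gap 0.017312649497568357
```

Lateral load has been relieved. I'll continue down slowly.

>>> move_arm(series=[-0.0005,0,0.002,0,0.1,-0.0005,0,0.004,0,0.1,-0.0005,0,0.006,0,0.1,-0.0005,0,0.006,0,0.1])

```text
time_s: 10.8
ee_pos: [0.4941, 0.228, 0.2108]
orientation: [2.671, 1.65, 0.008]
contact_force: [-2.5, -3.4, 3.7]
gripper_width: 0.021
```

```bash
python3 look.py pics/c10.png
```

```text
10.8 [0.4941 0.228  0.2108] [-2.5 -3.4  3.7] [-0.97  0.46 -0.02]
travel 0.01565659166625115 gap 0.003975225745663988
```

View pics/c10.png

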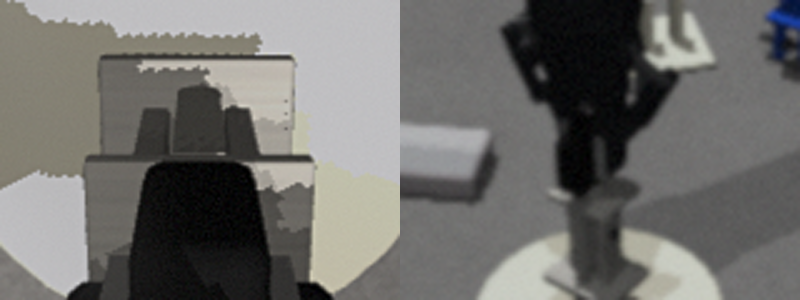

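>>> move_arm(series=[-0.0015,-0.0003,0,0,0.1,-0.0015,-0.0003,0.002,0,0.1,-0.0015,-0.0003,0.004,0,0.1,-0.0015,-0.0003,0.004,0,0.1])

```text
time_s: 11.4
ee_pos: [0.4934, 0.2278, 0.2068]
orientation: [2.671, 1.651, 0.01]
contact_force: [3.2, 4.0, 3.9]
gripper_width: 0.0214
```

```bash
python3 look.py pics/c11.png
```

```text
11.4 [0.4934 0.2278 0.2068] [3.2 4.  3.9] [ 1.07 -0.79 -0.04]
travel 0.015889872158153275 gap 0.00015745837653047962
```

>>> move_arm(series=[0.0008,0,0,0,0.1,0.0008,0,0.002,0,0.1,0.0008,0,0.003,0,0.1,0.0008,0,0.003,0,0.1,0.0008,0,0.003,0,0.1])

```text
time_s: 12.12
ee_pos: [0.4936, 0.228, 0.2037]
orientation: [2.671, 1.651, 0.009]
contact_force: [-0.3, -0.0, 6.0]
gripper_width: 0.0214
```

```bash
python3 look.py pics/c12.png
```

```text
12.125 [0.4936 0.228  0.2037] [-0.3 -0.   6. ] [-0.08  0.08  0.02]
travel 0.020672051778543327 gap 0.0019033820394814722
```

View pics/c12.png

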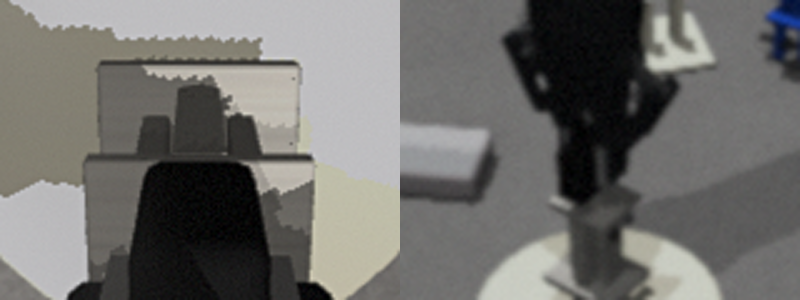

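>>> move_arm(series=[0,0,0.002,0,0.1,0,0,0.004,0,0.1,0,0,0.006,0,0.1,0,0,0.006,0,0.1,0,0,0.006,0,0.1])

```text
time_s: 12.85
ee_pos: [0.4936, 0.228, 0.198]
orientation: [2.671, 1.65, 0.009]
contact_force: [-0.4, -0.3, 7.3]
gripper_width: 0.0218
```

```bash
for i in 1 2; do python3 look.py pics/c13$i.png; done
```

```text
12.85 [0.4936 0.228  0.198 ] [-0.4 -0.3  7.3] [-0.01  0.2  -0.  ]
travel 0.023583403100645783 gap -0.0008715327155519488
12.95 [0.4936 0.228  0.1981] [-0.5 -0.4  7.7] [-0.04  0.22  0.04]
travel 0.02451629616205469 gap 7.945683154316624e-05
```

View pics/c131.png

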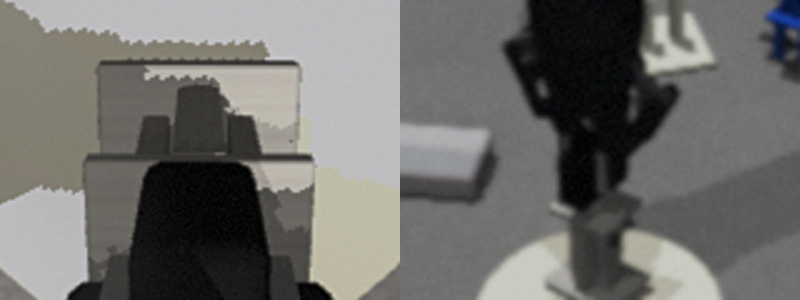

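>>> move_arm(series=[0,0,-0.004,0,0.1,0,0,-0.009,0,0.1,0,0,-0.014,0,0.1,0,0,-0.019,0,0.1,0,0,-0.024,0,0.1,0,0,-0.03,0,0.1,0,0,-0.036,0,0.1,0,0,-0.036,0,0.1])

```text
time_s: 14.05
ee_pos: [0.4932, 0.2279, 0.2345]
orientation: [2.671, 1.65, 0.008]
contact_force: [0.2, 2.1, -3.7]
gripper_width: 0.021
```

```bash
python3 look.py pics/c14.png
```

```text
14.05 [0.4932 0.2279 0.2345] [ 0.2  2.1 -3.7] [ 0.54 -0.14 -0.01]
travel -0.0008140309260881246 gap 0.011161161966806879
```

View pics/c14.png

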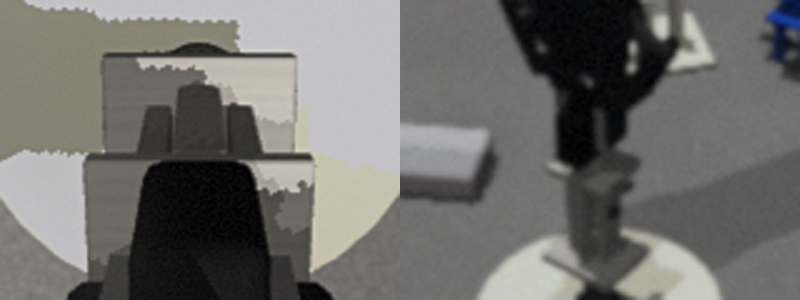

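Free play (11 mm) is taken up, so I'll lift about 15 mm more.

>>> move_arm(series=[0,0,-0.003,0,0.1,0,0,-0.006,0,0.1,0,0,-0.009,0,0.1,0,0,-0.012,0,0.1,0,0,-0.015,0,0.1,0,0,-0.015,0,0.1,0,0,-0.015,0,0.1])

```text
time_s: 15.02
ee_pos: [0.493, 0.2279, 0.2489]
orientation: [2.671, 1.651, 0.008]
contact_force: [2.8, 3.5, -10.5]
gripper_width: 0.0211
```

```bash
python3 look.py pics/c15.png
```

```text
15.025 [0.493  0.2279 0.2489] [  2.8   3.5 -10.5] [ 0.88 -0.43  0.01]
travel -0.016033591577638028 gap 0.010343484947949795
```

View pics/c15.png

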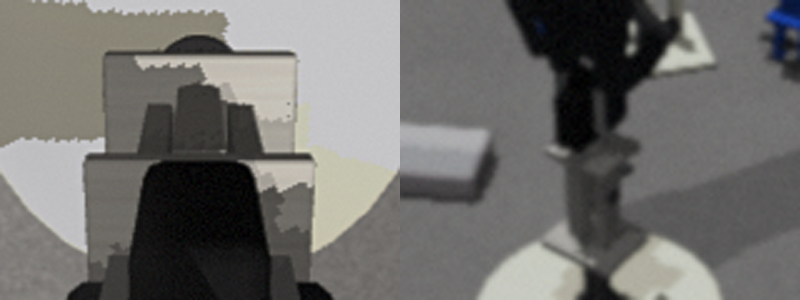

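>>> move_arm(series=[0,0,0.005,0,0.1,0.0005,0,0.01,0,0.1,0.0005,0,0.015,0,0.1,0.0005,0,0.02,0,0.1,0.0005,0,0.026,0,0.1,0.0005,0,0.032,0,0.1,0.0005,0,0.038,0,0.1,0.0005,0,0.038,0,0.1])

```text
time_s: 16.12
ee_pos: [0.4935, 0.2282, 0.2107]
orientation: [2.671, 1.65, 0.008]
contact_force: [-0.8, -2.4, 2.8]
gripper_width: 0.0212
```

```bash
python3 look.py pics/c16.png
```

```text
16.125 [0.4935 0.2282 0.2107] [-0.8 -2.4  2.8] [-0.34  0.21 -0.01]
travel 0.013592432669522196 gap 0.0018000309404234069
```

View pics/c16.png

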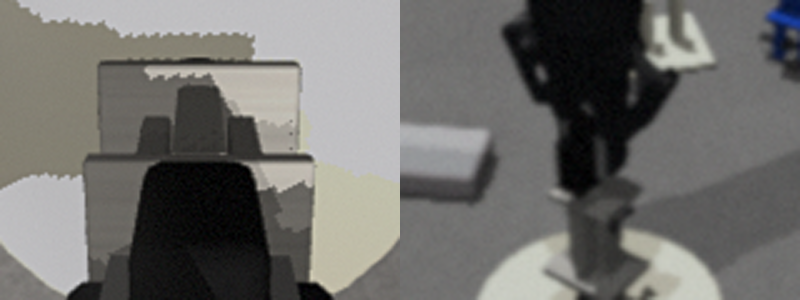

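>>> move_arm(series=[-0.0003,0,-0.002,0,0.1,-0.0003,0,-0.0035,0,0.1,-0.0003,0,-0.0035,0,0.1,-0.0003,0,-0.0035,0,0.35,-0.0003,0,-0.0035,0,0.45,-0.0003,0,-0.0035,0,0.6,-0.0003,0,-0.0035,0,0.7,-0.0003,0,-0.0035,0,0.7], newtons=20)

```text
time_s: 17.23
ee_pos: [0.4934, 0.228, 0.2145]
orientation: [2.671, 1.65, 0.008]
contact_force: [-0.2, -0.0, -1.1]
gripper_width: 0.0599
```

```bash
python3 look.py pics/c17.png
```

```text
17.225 [0.4934 0.228  0.2145] [-0.2 -0.  -1.1] [-0.01 -0.01 -0.01]
travel 0.004962833035775079 gap -0.0030229615885156696
```

View pics/c17.png

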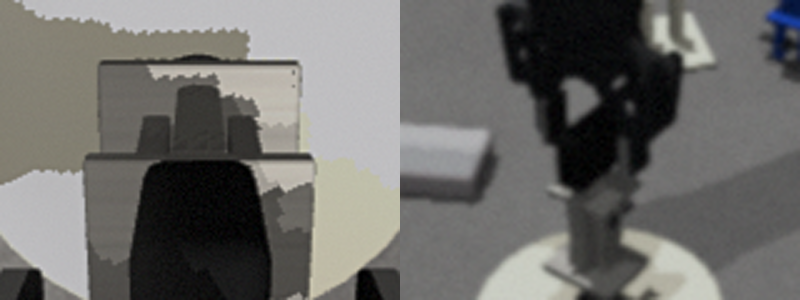

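Let go; the hook stays seated. Next I'll back straight up.

>>> move_arm(series=[0,0,-0.01,0,0.7,0,0,-0.03,0,0.7,0,0,-0.06,0,0.7,0,0,-0.1,0,0.7,0,0,-0.14,0,0.7,0,0,-0.14,0,0.7,0,0,-0.14,0,0.7])

```text
time_s: 18.2
ee_pos: [0.4926, 0.2278, 0.3545]
orientation: [2.671, 1.65, 0.008]
contact_force: [-0.0, -0.7, -0.7]
gripper_width: 0.0596
```

Run:
```python
from cell import ctrl
from h import *
s=ctrl.state();print(s['time_s'],s['ee_pos'],s['contact_force'])
w=ctrl.calibration("wrist");cs=ctrl.calibration("side")
im=cv2.cvtColor(ctrl.snapshot("wrist"),cv2.COLOR_RGB2BGR);cv2.imwrite("pics/w18.png",im)
a=cv2.resize(im[140:320,160:400],(400,300),interpolation=cv2.INTER_CUBIC)
im2=cv2.cvtColor(ctrl.snapshot("side"),cv2.COLOR_RGB2BGR)
b=cv2.resize(im2[195:285,205:325],(400,300),interpolation=cv2.INTER_CUBIC)
cv2.imwrite("pics/c18.png",np.hstack([a,b]));cv2.imwrite("pics/s18.png",im2)
```

```text
18.2 [0.49259443 0.2277943  0.35454397] [-0.04817566 -0.70673511 -0.66708155]
```

View pics/c18.png

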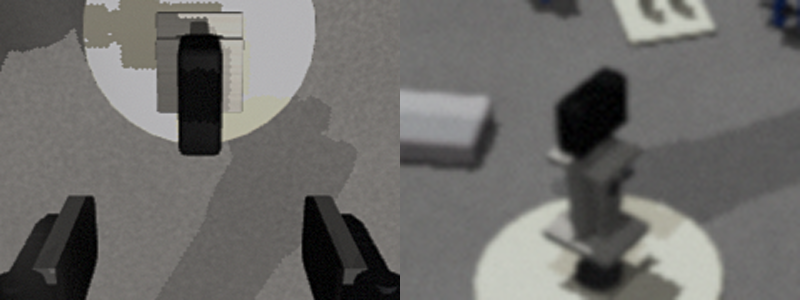

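View pics/s18.png

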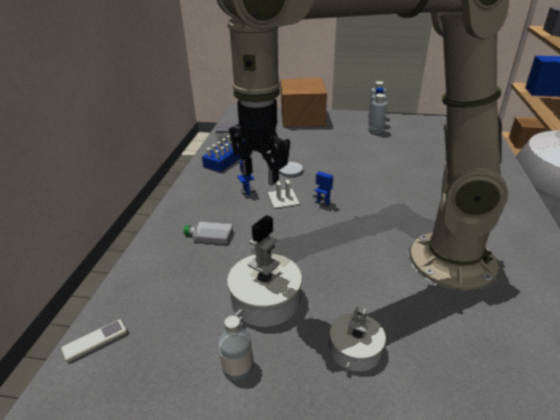

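```bash
python3 -c "
from cell import ctrl
print(ctrl.close_job())"
```

```text
the job is handed in; nothing more can be done
None
```

I took the black hook from its rack, pushed it onto the larger vessel's pin, tugged it, let it settle and released it, then handed the job in at about 18 s. No verdict was reported.

- **Seating:** The push was gentle: about 11 N at the most, with a peak yoke travel of about 25 mm of the 45 mm available. Side loads of up to about 5 N built up while the pin went past the latch. I re-centred twice, moving too far once and then correcting it.
- **Flush fit:** Between two push depths the collar and yoke looked the same in the wrist picture, so they moved as one. The force-based gap read about 0 mm at full push, and between 0.2 and 1.9 mm in two earlier readings. Each reading is only good to about 1 mm.
- **Tug:** The force stayed at about the handle's own weight until roughly 11 mm of free play was used up. The latch then lifted the yoke an estimated 15–16 mm above rest, with about 7 N of pull, so the latch held.
- **Settling and release:** After I lowered it, the wrist picture again matched the flush one, but the force-based gap still read 1.8 mm, so those two disagree. I went by the picture. After release the handle stood upright on the cheeks with the arm clear by about 14 cm. I did not measure the final collar height separately.
- **Bystanders:** I moved nothing else. The flask, dish and bottle look undisturbed in the last side picture.

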